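# Refit the valve knob on the air manifold and hold the valve in

### The arm

A 6-joint arm with a two-finger parallel gripper is mounted at the origin on a cart in front of the work surface, level with it; the furniture and walls round the work are solid. World frame = base frame: x ahead of the robot, y to its left, z up, the work surface at z = 0. Lengths are in mm, angles in rad, forces in N, time in s.
With the tool pointing down it reaches from about 425 to 950 mm from the base axis. Payload 3.5 kg.
Tool frame: the origin (TCP) lies on the mounting face of the last link; the fingertips stand env.tips_ahead ahead of it and the grasp point (between the pads) lies 155 mm ahead of it (env.tips_ahead is the distance from the TCP to the fingertips, in mm); z points along the fingers, y is the line along which they close (so a half turn about z gives the same grasp; the last joint's range is limited). The gripper opens to 85 mm and grips with 20 to 120 N. Pads are 22 mm wide; open, the fingers measure 114 mm over their backs; the gripper's body (76 mm by 85 mm) begins 54 mm behind the grasp point. The pads swing forward as they close: fully open they stand 13 mm farther back than shut.
Start: joints at [1.13, 0.286, 1.577, -0, 1.279, -0.15], TCP at [193.499, 646.658, 404.725] pointing down, gripper open.
Joint ranges: [-2.77, 2.77], [-0.9, 2.22], [0.21, 2.48], [-1.53, 4.67], [0.24, 2.81], [-2.84, 2.84]. Speed limits (rad/s): [2.79, 2.79, 3.14, 3.14, 3.14, 3.14].

### API

Orientations are given as a rotation vector (axis times angle).
In Python, from bench import env gives the robot as it stands.
- The arm moves only by the tool apply_moves, never from a script. Its argument "moves" is a list that holds one entry, the list of rows, each a list of 7 numbers: the turn, a rotation vector about the tool's x, y, z in rad, then the shift along the tool's x, y, z in cm, then the opening, from -1 (shut) to 1 (fully open), so that 0 is half open. A call has 1 to 5 rows; each row is the pose to reach, as a shift and turn from the pose commanded when the call began, along the tool's axes at that moment; what a row does not reach only later rows make up. A row lasts 1/10 s, in which the tool goes at most 50 mm and 8.59 degrees, less where a joint would pass 70% of its speed; a pose out of reach is approached as far as the arm can. A call with a gripper value outside its range is refused whole. The fingers move at their own pace and stop on an object; the grip force is fixed at half the most. Time passes only in rows, so rows that repeat a pose let the fingers close. It gives the time, the measured TCP pose, the force, the opening and the grip force at its end, in the units of the state.
- env.state(): the state, without advancing time (a new reading comes with each control period).
- env.get_image(name): name is "scene" or "top"; returns a dict with "frame" (384x512x3 uint8, red, green, blue), "fx", "fy", "cx", "cy" (pixels), "k1" (the pictures are not rectified: a ray, as slopes to the right and down, at radius r is drawn at 1 + k1 r^2 times it, then the intrinsics apply), "R" (3x3) and "t" (3): a world point X has camera coordinates R X + t. Camera axes: x right, y down, z forward; pixel columns grow to the right and rows downward; lengths in mm; the calibration is good to about 2 mm. A picture is of the moment at which its call begins. There is no depth.
- env.job_done(): hands the job in; it is judged then, once.
The state is a dict: "clock": time; "joint_positions": joint angles; "joint_vel": joint speeds; "joint_efforts": joint torques, N m; "tool_pos": TCP position; "tcp_rot": TCP orientation; "ft_force": force on the tool from outside, world axes, zero at the start; "ft_torque": the same for the moment, N m; "finger_gap": finger opening in mm; "grip_force": force on a finger pad.
Only numpy, scipy, OpenCV 4.12 (cv2) and the standard library are available. Lean on these libraries where they do the work, as an engineer would, in place of code of your own. Each camera call takes 0.05 s, during which the arm holds its last target. There are 200 camera calls.

### The job

Bring the compressed-air manifold back to work: first vent it by pressing the mushroom-headed relief plunger right down to its stop and letting it come back up. Then take the loose black valve knob, turn it so that its D-shaped bore matches the flat on the bare valve shaft, push it on as far as it goes and press on until the sprung shaft is fully in; finish while the gripper is still holding the knob pressed down like that. Leave the other things on the bench where they are.

Things in the scene. Friction and masses are not known exactly. Their poses are not given: they have to be found in the camera images.
- manifold: Fixed aluminium block 85 x 170 mm on a steel foot plate 120 x 200 mm; its flat top is 60 mm above the bench. White gauge on the front (-x) face, brass hose barbs at both ends reaching 115 mm from the middle. Origin: centre of its underside; y along its length, z up. On top, 50 mm from the middle towards -y, stands the relief plunger; 50 mm towards +y the bare valve shaft.
- plunger_top (a point): Centre of the top of the relief plunger's black mushroom head (30 mm across, top 20 mm), 28 mm above the block's top when up; z up.
- plunger (a joint): Travel of the relief plunger, m: 0 up, 0.008 fully down at its stop. Spring: 2 N at the top, 6 N at the stop; it comes back by itself.
- shaft_tip (a point): Upper end of the steel valve shaft, on its axis, 28 mm above the block's top when out. Shaft 14 mm in diameter with one flat, 3.5 mm from the axis, along its upper 20 mm; end chamfered 1.5 mm. z up, x points out of the flat, up to 0.5 rad either way from the manifold's x. Stiff to turn (0.5 N m).
- spindle (a joint): How far the sprung valve shaft is pressed in, m: 0 out, 0.006 fully in at its stop. Spring: 4 N to start, 8.5 N at the stop; it comes back out when let go.
- knob: Loose black plastic knob, about 75 g, standing skirt down on the bench. Origin: centre of its underside, z up. Round skirt 44 mm across, 20 mm tall; on it a bar grip 14 mm wide (y), 38 mm long (x), from 20 to 46 mm height, with a pointed nose to 28 mm from the axis at +x and a white line on top on that side. D-shaped bore from below (see knob_seat).
- knob_seat (a point): Centre of the bore's ceiling, where the shaft's end comes to rest; axes as the knob's. Bore 16 mm across, 16 mm deep from the underside, flat 4.5 mm from the axis on the +x (nose) side, mouth chamfered 2 mm. Goes on with the knob's x along shaft_tip's x, within about 0.15 rad. Fully on, the knob's underside is 12 mm above the block's top, 6 mm with the shaft pressed in.
- screwdriver_blue: Blue-handled screwdriver, 160 mm, lying between knob and manifold; bystander.
- tape_measure: Tape measure 40 x 84 x 65 mm; bystander.
- coach_bolt: Steel bolt with nut, 79 mm long, behind the knob; bystander.
- combination_wrench: Combination wrench, 181 mm, left of the manifold; bystander.
- sanding_block: Sanding block 65 x 100 x 32 mm at the front edge; bystander.
- spark_plug_box: Small blue box 30 x 90 x 30 mm, to the right; bystander.
Things that resemble listed ones, but are neither listed nor needed, are in the scene too. Leave any brown, orange or pink look-alike of the knob alone.

How it is judged (in metres and radians):
On the way, in this order (a step that is already met when the one before it is completed fails the run):
1. the relief plunger is pressed down to its stop, the knob not yet on the shaft (value of joint plunger above 0.007 m and distance between knob_seat and shaft_tip above 0.03 m), for 0.1 s.
2. the plunger is up again and the knob is pushed fully onto the shaft (value of joint plunger below 0.002 m and horizontal distance between knob_seat and shaft_tip below 0.003 m and z of knob_seat in the frame of shaft_tip below 0.0025 m), for 0.1 s.
At the end, for the whole second after the job is handed in: Plunger up (within 2 mm); knob fully on the D-shaft (shaft end within 2.5 mm of the bore ceiling, axes within 3 mm, flats within 0.35 rad, tilt under 0.12 rad); sprung shaft pressed in at least 4.5 of its 6 mm, fingers still bearing on the knob with over 2 N (all of step 2 and angle between the x axis of knob and the x axis of shaft_tip, either way round below 0.35 rad and angle between knob's own z axis and vertical below 0.12 rad and value of joint spindle above 0.0045 m and contact force between the fingers and knob above 2 N); the arm keeps its last pose, push and grip.
It fails at once if a bystander was shifted by more than 4 cm (distance of any of screwdriver_blue, tape_measure, coach_bolt, combination_wrench, sanding_block, spark_plug_box from where it was at the start of the episode above 0.04 m).
It also fails if it takes over 48 s, if anything falls off the work surface, if the arm or the gripper's body presses on something with over 40 N, if the wrist force passes 120 N, or if a joint passes its speed limit or range.

## Working session

There is one attempt and no reset: what is moved stays moved. The work goes in short steps, Python scripts to look and compute and a tool call to move; the robot and the scene stay as the last step left them, time stands still between calls to the robot, and variables do not carry over. Pictures are saved under pics/ and viewed, at most 10 in all, crops included, and the job is handed in when it is done.

Besides the shell and the picture viewer there is one more tool, called after "Request:" as a command line: name --argument value ..., lists and objects as JSON in quotes. apply_moves: Moves the arm, as the interface text tells. Its arguments: {"type":"object","properties":{"moves":{"type":"array","items":{"type":"array","items":{"type":"array","items":{"type":"number"}}}}},"required":["moves"]}

```bash
mkdir -p pics; cat > h.py <<'E'
import numpy as np, cv2, pickle
from bench import env
def grab(n,f):
    im=env.get_image(n); pickle.dump(im,open(f'pics/{f}.pkl','wb')); cv2.imwrite(f'pics/{f}.png',im['frame'][:,:,::-1]); return im
def load(f): return pickle.load(open(f'pics/{f}.pkl','rb'))
def ray(im,u,v):
    K=np.array([[im['fx'],0,im['cx']],[0,im['fy'],im['cy']],[0,0,1]])
    p=cv2.undistortPoints(np.array([[[u,v]]],float),K,np.array([im['k1'],0,0,0,0.]))[0,0]
    R=np.array(im['R']);t=np.array(im['t'])
    return -R.T@t, R.T@np.array([p[0],p[1],1])
def onz(im,u,v,z):
    c,d=ray(im,u,v); return c+d*(z-c[2])/d[2]
def proj(im,X):
    R=np.array(im['R']);t=np.array(im['t']);c=R@np.array(X,float)+t;s=c[:2]/c[2];s=s*(1+im['k1']*(s@s))
    return np.array([im['fx']*s[0]+im['cx'],im['fy']*s[1]+im['cy']])
E
python3 - <<'E'
from h import *
a=grab('scene','s0');b=grab('top','t0')
for i in(a,b): print(-np.array(i['R']).T@np.array(i['t']),i['fx'],i['k1'])
cv2.imwrite('pics/both.png',np.hstack([cv2.resize(x['frame'],(400,300))for x in(a,b)])[:,:,::-1])
print(env.tips_ahead,env.state())
E
```

```text
[ -68.69226258 -613.80305515  862.65877102] 381.2134566938052 -0.09042908077761555
[ 448.10341211  -42.92298492 1137.51589925] 362.7016353760482 -0.1086933610820754
173.4 {'clock': 0.1, 'joint_positions': array([ 1.12997692e+00,  2.87127272e-01,  1.57801977e+00,  5.18814978e-06,
        1.27859995e+00, -1.49986782e-01]), 'joint_vel': array([ 0.00024305, -0.00213864, -0.00263579,  0.00127203,  0.00130159,
       -0.00034109]), 'joint_efforts': array([ 6.82988848e-04, -4.07294798e+01, -2.93699938e+01, -1.33121198e-04,
        3.44127395e-03,  8.67503530e-06]), 'tool_pos': array([193.42428288, 646.46411507, 403.45749183]), 'tcp_rot': array([-0.455141  , -3.10780798,  0.00323452]), 'ft_force': array([ 0.60373542, -0.38055272,  1.05130732]), 'ft_torque': array([ 0.00976629, -0.06090151,  0.00476131]), 'grip_force': 0.0, 'finger_gap': 85.6799114040742}
```

View pics/t0.png

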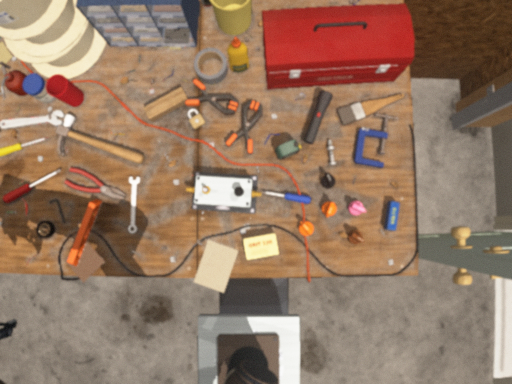

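View pics/s0.png

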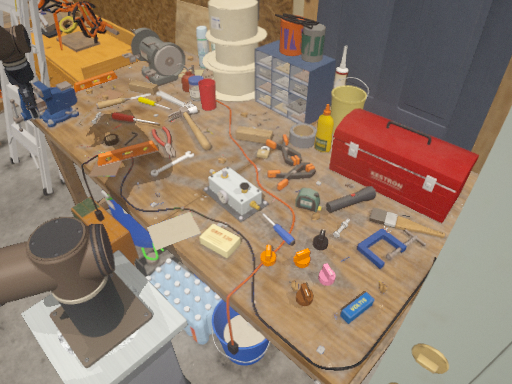

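The top picture shows the manifold at (225,192). The plunger is on its right (-y) at about (243,190) and the shaft on its left at about (206,191). The knob candidates in the top view are black (327,180), orange (329,209) and (306,228), pink (357,208) and brown (355,236). Only the black one at (327,180) fits, with the bolt behind it, so I'll confirm it in an enlarged crop.

```bash
python3 - <<'E'
from h import *
a=load('s0')['frame'];b=load('t0')['frame']
c=lambda f,x,y,w,h,W,H:cv2.resize(f[y:y+h,x:x+w],(W,H),interpolation=cv2.INTER_CUBIC)
top=np.hstack([c(b,185,160,80,60,400,300),c(b,300,160,80,60,400,300)])
bot=np.hstack([c(a,200,160,80,60,400,300),c(a,290,215,60,45,400,300)])
cv2.imwrite('pics/crop1.png',np.vstack([top,bot])[:,:,::-1])
E
```

```text
(no output)
```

View pics/crop1.png

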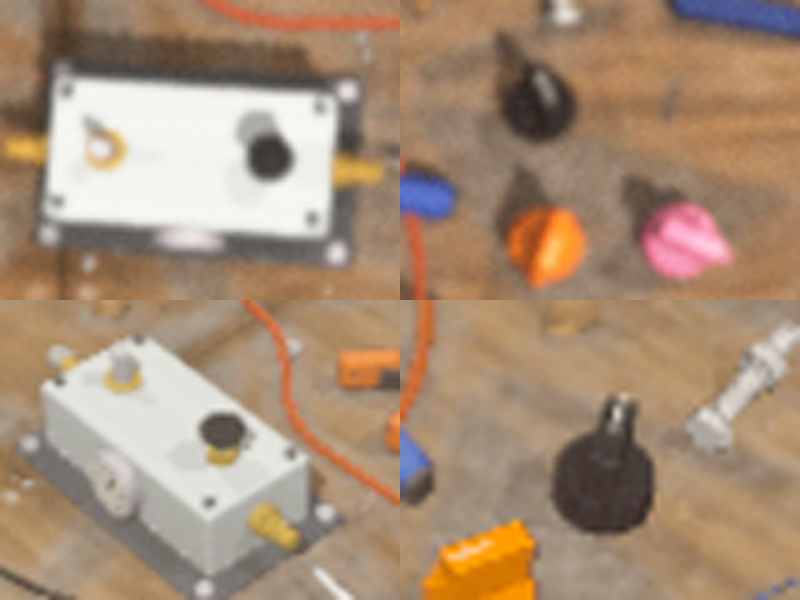

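The crop confirms it: the black knob with the white line on its top is at top (327,180), and the plunger's black mushroom head and the brass-collared bare shaft are on the block. Next I measure them.

```bash
python3 - <<'E'
from h import *
ts=[env.get_image('top') for _ in range(6)]; ss=[env.get_image('scene') for _ in range(6)]
for L,f in((ts,'tm'),(ss,'sm')):
    d=dict(L[0]); d['frame']=np.mean([x['frame'] for x in L],0); pickle.dump(d,open(f'pics/{f}.pkl','wb'))
t=load('tm');s=load('sm');T=t['frame'];S=s['frame']
print('noise',np.std([x['frame'].astype(float) for x in ts],0).mean())
def blob(F,x,y,w,h,cond):
    m=np.zeros(F.shape[:2],np.uint8); m[y:y+h,x:x+w]=cond(F[y:y+h,x:x+w]).astype(np.uint8)
    n,l,st,c=cv2.connectedComponentsWithStats(m); i=1+np.argmax(st[1:,4]); return (l==i).astype(np.uint8),c[i],st[i,4]
dark=lambda F:F.max(2)<75
# block outline
m,c,a=blob(T,185,165,80,55,lambda F:(F.min(2)>165))
cn=max(cv2.findContours(m,0,2)[0],key=len); r=cv2.minAreaRect(cn); bx=cv2.boxPoints(r)
P=np.array([onz(t,u,v,60)for u,v in bx]);print('block corners',P.round(1)[:,:2].tolist(),'ctr',P.mean(0).round(1))
e=sorted([P[1]-P[0],P[2]-P[1]],key=np.linalg.norm);l=e[1]; l=l*np.sign(l[1]);print('yaw',np.arctan2(-l[0],l[1]),[np.linalg.norm(q) for q in e])
def two(n,pt,ps):
    (c1,d1),(c2,d2)=ray(t,*pt),ray(s,*ps)
    A=np.array([d1,-d2]).T;k=np.linalg.lstsq(A,c2-c1,rcond=None)[0];p,q=c1+k[0]*d1,c2+k[1]*d2
    print(n,((p+q)/2).round(1),'miss',np.linalg.norm(p-q).round(1))
mp,cp,ap=blob(T,232,182,20,18,lambda F:F.max(2)<90); print('plunger top',cp,ap,onz(t,*cp,86).round(1))
ms,cs,as_=blob(S,235,235-62,20,25,lambda F:F.max(2)<80); print('scene',cs,as_); two('pl',cp,cs)
mk,ck,ak=blob(T,312,165,30,30,dark);print('knob',ck,ak,onz(t,*ck,15).round(1))
mk2,ck2,ak2=blob(S,305,225,30,30,dark);print('knob scene',ck2,ak2);two('knob',ck,ck2)
g=lambda f,x,y,w,h,k:cv2.resize(np.clip(f[y:y+h,x:x+w],0,255).astype(np.uint8),(w*k,h*k),interpolation=cv2.INTER_NEAREST)
top=np.hstack([g(T,196,180,20,15,20),g(T,317,167,20,15,20)]);bot=np.hstack([g(S,214,165,20,15,20),g(S,310,228,20,15,20)])
cv2.imwrite('pics/crop2.png',np.vstack([top,bot])[:,:,::-1])
E
```

```text
noise 1.9378177611066718
block corners [[488.5, 159.1], [585.4, 153.8], [573.5, -15.9], [477.2, -9.5]] ctr [531.1  71.9  60. ]
yaw -0.0702967876695691 [np.float64(97.10029834832147), np.float64(170.09158367605235)]
plunger top [238.28888889 190.91111111] 45 [534.5  22.7  86. ]Traceback (most recent call last):
  File "<stdin>", line 21, in <module>
  File "<stdin>", line 9, in blob
    return _wrapfunc(a, 'argmax', axis=axis, out=out, **kwds)
    return bound(*args, **kwds)
ValueError: attempt to get argmax of an empty sequence
```

```bash
python3 - <<'E'
from h import *
t=load('tm');s=load('sm');T=t['frame'];S=s['frame']
def blob(F,x,y,w,h,cond):
    m=np.zeros(F.shape[:2],np.uint8); m[y:y+h,x:x+w]=cond(F[y:y+h,x:x+w]).astype(np.uint8)
    n,l,st,c=cv2.connectedComponentsWithStats(m)
    if n<2: return m,np.zeros(2),0
    i=1+np.argmax(st[1:,4]); return (l==i).astype(np.uint8),c[i],st[i,4]
def two(n,pt,ps):
    (c1,d1),(c2,d2)=ray(t,*pt),ray(s,*ps)
    A=np.array([d1,-d2]).T;k=np.linalg.lstsq(A,c2-c1,rcond=None)[0];p,q=c1+k[0]*d1,c2+k[1]*d2
    print(n,((p+q)/2).round(1),'miss',np.linalg.norm(p-q).round(1))
dk=lambda th:(lambda F:F.max(2)<th)
_,cp,ap=blob(T,232,182,20,18,dk(90)); _,cs,a2=blob(S,236,178,18,13,dk(110));print('pl',cp,ap,cs,a2);two('pl',cp,cs)
_,ck,ak=blob(T,312,165,30,30,dk(75));_,ck2,ak2=blob(S,305,222,34,36,dk(75));print('knob',ck,ak,onz(t,*ck,15).round(1),ck2,ak2);two('knob',ck,ck2)
print('shaft pred',proj(t,[540.6,121.9,88]),proj(s,[540.6,121.9,88]))
for n,im,x,y in(('t',t,319,168),('s',s,316,224)):
    F=im['frame'][y:y+16,x:x+16].max(2); print(n,x,y);print(F.astype(int))
g=lambda f,x,y,w,h,k:cv2.resize(np.clip(f[y:y+h,x:x+w],0,255).astype(np.uint8),(w*k,h*k),interpolation=cv2.INTER_NEAREST)
top=np.hstack([g(T,196,182,20,15,20),g(T,317,167,20,15,20)]);bot=np.hstack([g(S,214,167,20,15,20),g(S,310,228,20,15,20)])
cv2.imwrite('pics/crop2.png',np.vstack([top,bot])[:,:,::-1])
E
```

```text
pl [238.28888889 190.91111111] 45 [244.23255814 185.72093023] 43
pl [535.2  22.8  81. ] miss 0.7
knob [326.625  181.4375] 112 [ 568.3 -248.2   15. ] [320.51807229 242.22891566] 166
knob [ 570.6 -251.3    6.7] miss 4.1
shaft pred [204.2906192  188.99044931] [223.54079476 169.08015179]
t 319 168
[[109  95  97 110 129 141 147 147 145 147 151 157 161 162 161 163]
 [110  94  90  98 115 130 145 151 153 156 159 166 170 169 169 170]
 [118  96  92  92 102 121 137 150 158 158 163 169 175 174 174 172]
 [119 101  92  92  94 105 122 138 147 151 161 170 173 174 174 171]
 [126 105  96  95  96  93  94 104 115 126 141 161 172 174 172 169]
 [131 110 103 102  97  83  69  73  92 103 114 137 159 168 172 170]
 [129 112 105 104 100  79  60  72 105 116 103 110 136 158 167 171]
 [124 109 105 104  95  77  60  80 126 141 113  90 102 132 158 172]
 [117 105  99  92  80  61  49  74 119 141 127  89  76  98 135 160]
 [115  92  85  75  62  51  48  58  92 129 133 106  74  74  99 136]
 [107  86  73  63  57  51  48  52  73 112 136 124  81  62  76 108]
 [113  86  68  57  55  54  52  50  59  92 124 120  86  59  63  90]
 
[... 650 characters left out ...]
 178 178 180 179 181 183 183]
 [158 161 167 173 145  93 123 150 127 134 175 178 177 176 177 182]
 [152 153 156 163 116  79 195 122  79 115 171 175 175 175 173 174]
 [152 151 149 137  93  73 205 121  73 131 166 173 173 174 172 167]
 [157 157 151 132  86 114 146  89  69 149 161 163 165 168 172 173]
 [161 163 143 105  78 118 123  83  66 147 154 158 160 165 152 155]
 [141 105  88  80  74  82  83  74  69 151 159 158 161 148 145 143]
 [ 86  71  68  74  74  74  73  69  66 115 156 161 159 145 141 141]
 [ 71  69  69  74  74  74  73  68  68  76 101 162 162 158 159 160]
 [ 70  69  77  85  74  73  72  62  68  69  72 126 169 166 164 166]
 [ 70  69  67  69  77  89  79  66  70  70  68  78 172 171 175 177]]
```

View pics/crop2.png

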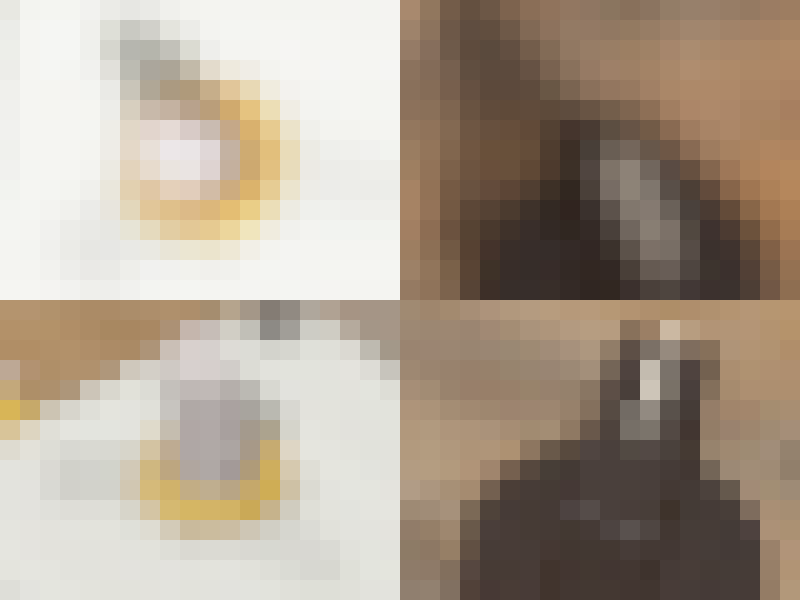

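The crop shows the shaft's D end at top (204.5,190) and the white line on the black knob from top (327.5,174.5) to (329.3,180). In the scene view the line runs from (322.8,229.5) to (321.8,234). I'll work out the knob's axis and heading from these.

```bash
python3 - <<'E'
from h import *
t=load('tm');s=load('sm');T=t['frame'];S=s['frame']
for im,pp in((t,[(327.4,174.5),(329.3,180)]),(s,[(322.9,229.5),(321.8,234)])):
    P=[onz(im,u,v,46) for u,v in pp];d=P[0]-P[1];print('line',[p.round(1)[:2] for p in P],'heading',np.arctan2(d[1],d[0]),np.linalg.norm(d))
for n,im,x,y,w,h in(('t',t,315,176,26,18),('s',s,306,237,32,22)):
    F=im['frame'][y:y+h,x:x+w].max(2); print(n,x,y);print(F.astype(int))
for n,im,x,y in(('t',t,198,182),):
    F=im['frame'][y:y+15,x:x+16]; print((F[:,:,2]).astype(int))
E
```

```text
line [array([ 586.1, -245.4]), array([ 569.3, -250.8])] heading 0.31217649542490344 17.679889561147377
line [array([ 585.5, -245.6]), array([ 569.6, -253.5])] heading 0.4653876594347686 17.79956511260086
t 315 176
[[166 165 166 146 117 105  99  92  80  61  49  74 119 141 127  89  76  98
  135 160 173 181 179 178 175 177]
 [170 171 166 148 115  92  85  75  62  51  48  58  92 129 133 106  74  74
   99 136 163 173 178 175 175 175]
 [174 172 162 141 107  86  73  63  57  51  48  52  73 112 136 124  81  62
   76 108 146 167 171 171 168 168]
 [174 170 157 140 113  86  68  57  55  54  52  50  59  92 124 120  86  59
   63  90 129 156 163 160 161 158]
 [170 167 157 145 122  89  62  56  54  55  51  50  50  73 101 104  78  61
   59  82 118 148 156 152 151 150]
 [164 161 149 143 124  87  61  55  55  56  52  48  49  59  74  78  66  60
   59  77 113 142 149 149 147 146]
 [152 146 140 135 119  88  63  54  56  56  54  51  49  49  56  62  61  61
   61  79 116 143 150 151 148 148]
 [144 137 131 128 115  94  71  58  56  55  55  53  49  50  53  59  62  61
   67  87 123 145 151 153 153 151]
 [138 131 129 
[... 4319 characters left out ...]
 154 181 223 238 241 242 242]
 [241 242 241 233 191 170 161 140 122 110 128 182 228 240 241 242]
 [242 242 242 231 199 205 213 199 177 136 110 144 202 235 239 239]
 [242 242 240 231 200 216 232 230 215 162 114 124 185 228 235 236]
 [242 242 240 226 188 205 223 226 209 158 112 128 187 228 232 233]
 [242 240 236 220 176 165 186 187 166 127 108 148 206 231 233 233]
 [240 237 232 221 187 153 139 136 123 115 135 184 226 236 237 236]
 [238 232 229 226 214 190 163 150 145 156 189 223 237 240 240 240]
 [237 231 227 228 229 226 215 210 205 214 231 239 242 241 241 241]
 [238 234 230 230 234 239 238 237 236 237 241 242 242 241 241 242]
 [241 239 235 235 238 241 241 242 241 241 242 241 242 242 242 241]]
```

```bash
cat >> h.py <<'E'
from scipy.spatial.transform import Rotation as Ro
def down(h): # tool pointing down, tool x at heading h
    c,s=np.cos(h),np.sin(h); return Ro.from_matrix(np.array([[c,s,0],[s,-c,0],[0,0,-1]]))
def plan(*W,start=None):
    st=env.state(); p,r=start or (st['tool_pos'],Ro.from_rotvec(st['tcp_rot']))
    for x,y,z,h in W:
        q=np.array([x,y,z],float);g=down(h); print((r.inv()*g).as_rotvec().round(3).tolist(),(r.inv().apply(q-p)/10).round(2).tolist()); p,r=q,g
def now():
    s=env.state();M=Ro.from_rotvec(s['tcp_rot']).as_matrix();print('t',round(s['clock'],2),'tcp',s['tool_pos'].round(1),'h',np.arctan2(M[1,0],M[0,0]).round(3),'z',M[:,2].round(3),'F',s['ft_force'].round(1),'gap',round(s['finger_gap'],1),'grip',round(s['grip_force'],1),'tips',env.tips_ahead)
E
python3 - <<'E'
from h import *
t=load('tm');s=load('sm')
print('right',onz(t,334.5,181,20),'left',onz(t,319.7,181,0),'bottom',onz(t,327,188,0))
print('scene L/R',onz(s,312.8,242.5,10),onz(s,327.5,242.5,10),'bottom',onz(s,320.5,249.6,0))
now(); plan((307,438,404,2.12),(421,230,404,1.4),(534.5,22.5,340,0.7))
E
```

```text
right [ 568.97015167 -271.9552608    20.        ] left [ 571.37689403 -229.01573013    0.        ] bottom [ 549.05532982 -251.72700387    0.        ]
scene L/R [ 553.5534327  -238.32509633   10.        ] [ 582.96212486 -269.3746255    10.        ] bottom [ 555.15085759 -266.41414242    0.        ]
t 0.7 tcp [193.5 646.7 404.8] h 2.851 z [ 0.  0. -1.] F [-0.  -1.   0.4] gap 85.5 grip 0.0 tips 173.4
[0.0, 0.0, 0.731] [-16.86, -16.74, 0.08]
[0.0, 0.0, 0.72] [-23.69, -1.13, 0.0]
[0.0, 0.0, 0.7] [-18.52, 14.71, 6.4]
```

Request:
apply_moves --moves '[[[0, 0, 0.73, -16.9, -16.7, 0, -1], [0, 0, 0.73, -16.9, -16.7, 0, -1], [0, 0, 0.73, -16.9, -16.7, 0, -1], [0, 0, 0.73, -16.9, -16.7, 0, -1], [0, 0, 0.73, -16.9, -16.7, 0, -1]]]'

```text
clock: 1.2
tool_pos: [308.3, 436.0, 404.9]
tcp_rot: [1.543, 2.736, 0.0]
ft_force: [0.3, 0.9, 0.1]
finger_gap: 12.3
grip_force: 0.0
```

Request:
apply_moves --moves '[[[0, 0, 0.72, -23.7, -1.1, 0, -1], [0, 0, 0.72, -23.7, -1.1, 0, -1], [0, 0, 0.72, -23.7, -1.1, 0, -1], [0, 0, 0.72, -23.7, -1.1, 0, -1], [0, 0, 0.72, -23.7, -1.1, 0, -1]]]'

```text
clock: 1.7
tool_pos: [422.8, 228.1, 405.2]
tcp_rot: [2.408, 2.016, 0.001]
ft_force: [1.1, 0.6, 0.1]
finger_gap: 0.2
grip_force: 0.0
```

Request:
apply_moves --moves '[[[0, 0, 0.7, -18.5, 14.7, 6.4, -1], [0, 0, 0.7, -18.5, 14.7, 6.4, -1], [0, 0, 0.7, -18.5, 14.7, 6.4, -1], [0, 0, 0.7, -18.5, 14.7, 6.4, -1], [0, 0, 0.7, -18.5, 14.7, 6.4, -1]]]'

```text
clock: 2.2
tool_pos: [536.3, 21.0, 340.5]
tcp_rot: [2.953, 1.07, 0.001]
ft_force: [1.0, 0.6, 0.5]
finger_gap: -0.1
grip_force: 0.0
```

```bash
python3 - <<'E'
from h import *
now(); plan((534.5,22.5,290,0.5))
E
```

```text
t 2.2 tcp [536.3  21.  340.5] h 0.695 z [ 0.001 -0.    -1.   ] F [1.  0.6 0.5] gap -0.1 grip 0.0 tips 173.4
[0.001, -0.001, 0.195] [-0.04, -0.23, 5.05]
```

Request:
apply_moves --moves '[[[0, 0, 0, 0, -0.2, 4.0, -1], [0, 0, 0, 0, -0.2, 7.0, -1], [0, 0, 0, 0, -0.2, 7.5, -1], [0, 0, 0, 0, -0.2, 7.8, -1], [0, 0, 0, 0, -0.2, 8.0, -1]]]'

```text
clock: 2.7
tool_pos: [535.0, 24.9, 262.3]
tcp_rot: [2.949, 1.079, 0.004]
ft_force: [-0.4, 0.1, 0.0]
finger_gap: -0.3
grip_force: 0.0
```

Request:
apply_moves --moves '[[[0, 0, 0, 0, 0, 0.2, -1], [0, 0, 0, 0, 0, 0.4, -1], [0, 0, 0, 0, 0, 0.5, -1], [0, 0, 0, 0, 0, 0.5, -1]]]'

```text
clock: 3.1
tool_pos: [535.1, 24.9, 257.1]
tcp_rot: [2.949, 1.078, 0.006]
ft_force: [1.7, 1.9, 4.1]
finger_gap: -0.0
grip_force: 1.9
```

Request:
apply_moves --moves '[[[0, 0, 0, 0, 0, 0.3, -1], [0, 0, 0, 0, 0, 0.5, -1], [0, 0, 0, 0, 0, 0.6, -1], [0, 0, 0, 0, 0, 0.6, -1], [0, 0, 0, 0, 0, 0.6, -1]]]'

```text
clock: 3.6
tool_pos: [535.5, 24.8, 253.3]
tcp_rot: [2.95, 1.078, 0.004]
ft_force: [-3.7, 1.9, 17.9]
finger_gap: -0.2
grip_force: 8.9
```

Request:
apply_moves --moves '[[[0, 0, 0, 0, 0, 0.1, -1], [0, 0, 0, 0, 0, 0.1, -1], [0, 0, 0, 0, 0, -4, -1], [0, 0, 0, 0, 0, -8, -1], [0, 0, 0, 0, 0, -8, -1]]]'

```text
clock: 4.1
tool_pos: [535.8, 24.5, 335.3]
tcp_rot: [2.946, 1.077, 0.014]
ft_force: [0.7, 0.3, 0.6]
finger_gap: -0.1
grip_force: 0.0
```

```bash
python3 - <<'E'
from h import *
now(); plan((571,-228,320,0.36),(571,-250.5,260,0.36)); 
E
```

```text
t 4.1 tcp [535.8  24.5 335.3] h 0.701 z [ 0.01  -0.002 -1.   ] F [0.7 0.3 0.6] gap -0.1 grip 0.0 tips 173.4
[0.007, -0.008, 0.341] [-13.61, 21.56, 1.62]
[0.0, 0.0, 0.0] [-0.79, 2.11, 6.0]
```

Request:
apply_moves --moves '[[[0, 0, 0.34, -13.6, 21.6, 1.6, -1], [0, 0, 0.34, -13.6, 21.6, 1.6, 0], [0, 0, 0.34, -13.6, 21.6, 1.6, 0], [0, 0, 0.34, -13.6, 21.6, 1.6, 0], [0, 0, 0.34, -13.6, 21.6, 1.6, 0]]]'

```text
clock: 4.6
tool_pos: [568.2, -224.1, 312.0]
tcp_rot: [-3.089, -0.563, 0.004]
ft_force: [1.1, 0.4, -0.8]
finger_gap: 42.4
grip_force: 0.0
```

Request:
apply_moves --moves '[[[0, 0, 0, -0.8, 2.1, 3, 0], [0, 0, 0, -0.8, 2.1, 6, 0], [0, 0, 0, -0.8, 2.1, 6, 0], [0, 0, 0, -0.8, 2.1, 6, 0]]]'

```text
clock: 5.0
tool_pos: [568.1, -244.3, 252.3]
tcp_rot: [-3.088, -0.563, 0.005]
ft_force: [-0.1, -0.3, 0.8]
finger_gap: 42.7
grip_force: 0.0
```

```bash
python3 - <<'E'
from h import *
now(); plan((571,-250.5,196,0.36)); a=grab('scene','s1');b=grab('top','t1')
c=lambda f,x,y,w,h:cv2.resize(f[y:y+h,x:x+w],(400,300),interpolation=cv2.INTER_CUBIC)
cv2.imwrite('pics/c3.png',np.hstack([c(a['frame'],280,205,80,60),c(b['frame'],290,150,80,60)])[:,:,::-1])
E
```

```text
t 5.0 tcp [ 568.1 -244.3  252.3] h 0.361 z [-0.004  0.002 -1.   ] F [-0.1 -0.3  0.8] gap 42.7 grip 0.0 tips 173.4
[-0.003, 0.003, 0.001] [0.07, 0.7, 5.63]
```

View pics/c3.png

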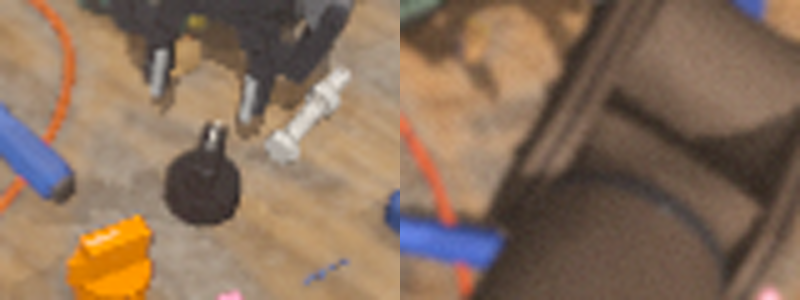

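The crop shows the open fingers straddling the knob's bar, with the bolt clear to the right. I'll descend and grip.

Request:
apply_moves --moves '[[[0, 0, 0, 0.1, 0.7, 3, 0], [0, 0, 0, 0.1, 0.7, 5, 0], [0, 0, 0, 0.1, 0.7, 5.6, 0], [0, 0, 0, 0.1, 0.7, 5.6, 0]]]'

```text
clock: 5.5
tool_pos: [572.4, -250.5, 198.5]
tcp_rot: [-3.09, -0.565, 0.0]
ft_force: [0.7, 0.4, -0.2]
finger_gap: 42.7
grip_force: 0.0
```

Request:
apply_moves --moves '[[[0, 0, 0, 0, 0, 0, -1], [0, 0, 0, 0, 0, 0, -1], [0, 0, 0, 0, 0, 0, -1], [0, 0, 0, 0, 0, 0, -1], [0, 0, 0, 0, 0, 0, -1]]]'

```text
clock: 6.0
tool_pos: [573.1, -251.5, 200.2]
tcp_rot: [3.088, 0.563, 0.004]
ft_force: [0.0, 0.4, 6.1]
finger_gap: 12.3
grip_force: 61.7
```

Request:
apply_moves --moves '[[[0, 0, 0, 0, 0, -4, -1], [0, 0, 0, 0, 0, -8, -1], [0, 0, 0, 0, 0, -12, -1], [0, 0, 0, 0, 0, -13, -1], [0, 0, 0, 0, 0, -13, -1]]]'

```text
clock: 6.5
tool_pos: [572.5, -251.3, 330.5]
tcp_rot: [3.087, 0.563, 0.005]
ft_force: [0.2, -0.2, -1.2]
finger_gap: 12.6
grip_force: 60.8
```

```bash
python3 - <<'E'
from h import *
now(); plan((560,-60,330,0.1),(541,122,330,-0.07)); a=grab('scene','s2')
print(env.state()['finger_gap'])
cv2.imwrite('pics/c4.png',cv2.resize(a['frame'][135:255,270:390],(600,600),interpolation=cv2.INTER_CUBIC)[:,:,::-1])
E
```

```text
t 6.5 tcp [ 572.5 -251.3  330.5] h 0.361 z [ 0.004 -0.003 -1.   ] F [ 0.2 -0.2 -1.2] gap 12.6 grip 60.8 tips 173.4
[0.003, -0.003, 0.261] [5.58, -18.34, -0.01]
[0.0, 0.0, 0.17] [-0.07, -18.3, 0.0]
12.776555133802004
```

View pics/c4.png

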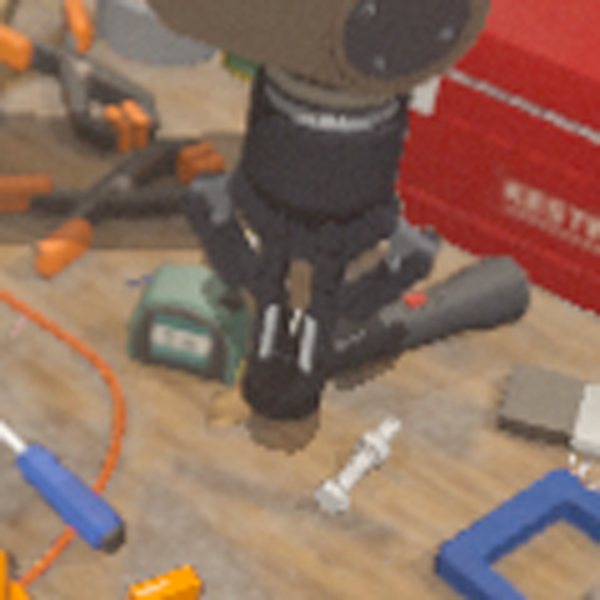

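The crop shows the knob held upright in the fingers, lifted clear, with its skirt at scene px (318–334, 206–218). The bystanders are untouched. I'll estimate the axis offset from the skirt's outline and carry on.

Request:
apply_moves --moves '[[[0, 0, 0.26, 5.6, -18.3, 0, -1], [0, 0, 0.26, 5.6, -18.3, 0, -1], [0, 0, 0.26, 5.6, -18.3, 0, -1], [0, 0, 0.26, 5.6, -18.3, 0, -1], [0, 0, 0.26, 5.6, -18.3, 0, -1]]]'

```text
clock: 7.05
tool_pos: [558.3, -55.6, 324.2]
tcp_rot: [-3.133, -0.166, 0.011]
ft_force: [-0.3, -0.3, -0.5]
finger_gap: 12.6
grip_force: 60.8
```

Request:
apply_moves --moves '[[[0, 0, 0.17, -0.1, -18.3, 0, -1], [0, 0, 0.17, -0.1, -18.3, 0, -1], [0, 0, 0.17, -0.1, -18.3, 0, -1], [0, 0, 0.17, -0.1, -18.3, 0, -1], [0, 0, 0.17, -0.1, -18.3, 0, -1]]]'

```text
clock: 7.55
tool_pos: [539.3, 124.7, 325.3]
tcp_rot: [-3.14, 0.102, 0.008]
ft_force: [0.1, -0.9, -0.8]
finger_gap: 12.9
grip_force: 60.8
```

```bash
python3 - <<'E'
from h import *
now()
a=load('s2');F=a['frame'].max(2).astype(int)
print(F[204:222,314:340])
a=np.linspace(0,6.28,200)
for d in(-4,0,4):
  c=np.array([572.5,-251.3,0])+d*np.array([.936,.353,0])
  P=[proj(load('s2'),c+[22*np.cos(k),22*np.sin(k),z]) for k in a for z in(130,150)];P=np.array(P)
  print(d,'u',P[:,0].min(),P[:,0].max(),'vmax',P[:,1].max())
b=grab('scene','s3');cv2.imwrite('pics/c5.png',cv2.resize(b['frame'][110:230,170:290],(600,600),interpolation=cv2.INTER_CUBIC)[:,:,::-1])
E
```

```text
t 7.55 tcp [539.3 124.7 325.3] h -0.065 z [-0.005  0.001 -1.   ] F [ 0.1 -0.9 -0.8] gap 12.9 grip 60.8 tips 173.4
[[ 86  97 117 102  90  98  89  68 154 155  94  61  66  64  65  61 142 168
  115  77  77  67  76 109 108  82]
 [ 83  99 116 106  92  95  76  85 166 138  94  80  68  61  62  61 160 171
  104  70  71  67  71  79  77  67]
 [ 87  95 111 103 100  81  71  77 113  96  74  69  70  82  67  77 166 165
   91  70  68  69  68  66  67  66]
 [ 80  97 112 102 136  94  67  70  70  71  63  61  63  73  61  88 165 163
   90  63  66  69  66  71  66  60]
 [ 82  96 113 113 127  89  71  67  66  65  61  64  62  63  57  70 133 160
   88  58  64  67  63  60  63  63]
 [ 82 106 114 146 122  81  71  66  68  67  64  65  64  61  60  62  81 106
   76  67  68  64  64  72  70  83]
 [ 82 106 107 147 105  71  67  71  67  67  62  61  63  63  58  66  66  71
   66  67  68  68  83  85  86  85]
 [ 98 103 114 134  93  62  68  71  66  64  66  64  62  62  63  69  72  66
   69  64  70 122 133 104 103 100]
 [159 139 144 162 105  63  67  72  65  65  61  65  64  64  67  71  71  68
   67  72  76 154 157 109 103 104]
 [158
[... 470 characters left out ...]
69  66  66  60  59  61  62  61  62
   84 113 167 177 178 175 173 170]
 [178 186 174 167 159 144 116 106  98  81  66  63  64  65  62  59  80  90
  117 123 170 172 173 176 176 175]
 [199 191 175 144 152 129 113 112 110 106 108 107  98 103 107 106 109 117
  120 122 173 178 175 175 175 177]
 [182 178 172 165 168 132 117 117 115 108 115 114 128 127 126 126 122 126
  123 125 171 175 180 182 179 178]
 [177 177 177 171 170 167 134 123 126 126 126 125 121 127 134 133 130 124
  127 169 175 176 176 179 178 178]]
-4 u 316.75643668649957 334.2313692919497 vmax 219.34819486819725
0 u 317.183465808603 334.61743253748625 vmax 218.33199002134978
4 u 317.6081599065718 335.00130954104736 vmax 217.3211881124327
```

View pics/c5.png

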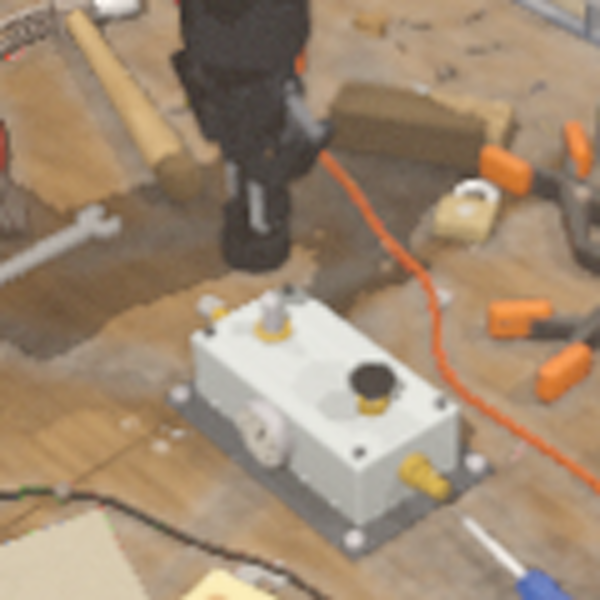

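```bash
python3 - <<'E'
from h import *
t=load('tm');s=load('sm')
S=s['frame'];print(S[166:182,218:232,2].astype(int))
print(onz(t,204.3,189.4,88),onz(t,204.4,189.4,88))
for u in(223.6,224.1):print(onz(s,u,169.5,88))
plan((540.5,121.5,300,-0.07))
E
```

```text
[[117 119 120 118 117 114 113 113 113 112 122 124 127 130]
 [102 103 106 107 108 107 111 141 136 116 130 156 147 132]
 [101  97  97  99 117 173 183 197 183 133 152 197 195 157]
 [105 102 101 120 182 205 205 214 214 204 207 217 216 210]
 [109 123 188 199 196 206 204 201 213 220 220 220 220 221]
 [184 206 217 213 187 181 182 171 179 209 221 220 220 220]
 [216 221 221 217 191 166 168 160 158 177 209 220 220 220]
 [222 222 221 203 175 165 167 158 141 142 203 222 220 220]
 [210 209 202 162 146 165 166 162 136 113 197 222 222 220]
 [204 203 183 128 128 159 165 152 121  94 175 214 222 222]
 [203 203 178 122 107 133 143 133 107  85 165 210 221 223]
 [215 215 202 164 113 100 103 101  87 140 191 215 220 221]
 [220 220 217 210 184 156 158 163 181 197 207 213 218 221]
 [220 220 220 219 215 210 211 211 210 209 209 210 212 219]
 [220 220 221 220 221 220 220 221 218 215 212 209 208 216]
 [220 219 219 220 221 219 220 221 221 220 217 215 215 217]]
[539.4008937  121.86533896  88.        ] [539.39893586 121.57183366  88.        ]
[539.29342081 120.19056738  88.        ]
[540.4012377  119.02853975  88.        ]
[0.001, 0.004, 0.004] [0.09, 0.15, 2.55]
```

Request:
apply_moves --moves '[[[0, 0, 0, 0.1, 0.3, 1.5, -1], [0, 0, 0, 0.1, 0.3, 2.5, -1], [0, 0, 0, 0.1, 0.3, 2.5, -1], [0, 0, 0, 0.1, 0.3, 2.5, -1]]]'

```text
clock: 8.0
tool_pos: [541.3, 117.7, 301.9]
tcp_rot: [3.139, -0.112, -0.003]
ft_force: [-0.4, 0.5, -0.8]
finger_gap: 12.3
grip_force: 60.8
```

```bash
python3 - <<'E'
from h import *
now(); plan((540.5,121,290,-0.07))
E
```

```text
t 8.0 tcp [541.3 117.7 301.9] h -0.071 z [-0.002 -0.    -1.   ] F [-0.4  0.5 -0.8] gap 12.3 grip 60.8 tips 173.4
[0.0, 0.002, -0.001] [-0.11, -0.32, 1.19]
```

Request:
apply_moves --moves '[[[0, 0, 0, -0.1, -0.3, 0.5, -1], [0, 0, 0, -0.1, -0.3, 1.0, -1], [0, 0, 0, -0.1, -0.3, 1.2, -1], [0, 0, 0, -0.1, -0.3, 1.4, -1], [0, 0, 0, -0.1, -0.3, 1.5, -1]]]'

```text
clock: 8.5
tool_pos: [540.6, 122.0, 288.0]
tcp_rot: [3.14, -0.108, -0.0]
ft_force: [-0.6, 1.2, 1.6]
finger_gap: 12.4
grip_force: 61.0
```

Request:
apply_moves --moves '[[[0, 0, 0, 0, 0, 0.2, -1], [0, 0, 0, 0, 0, 0.3, -1], [0, 0, 0, 0, 0, 0.3, -1]]]'

```text
clock: 8.8
tool_pos: [540.7, 122.0, 285.7]
tcp_rot: [-3.14, 0.109, -0.001]
ft_force: [-2.8, -0.5, 4.3]
finger_gap: 12.8
grip_force: 61.4
```

Request:
apply_moves --moves '[[[0, 0, 0, 0, 0, 0.2, -1], [0, 0, 0, 0, 0, 0.2, -1], [0, 0, 0, 0, 0, 0.2, -1]]]'

```text
clock: 9.1
tool_pos: [540.9, 122.0, 283.8]
tcp_rot: [-3.139, 0.109, -0.002]
ft_force: [-1.3, -0.1, 5.4]
finger_gap: 12.6
grip_force: 61.6
```

Request:
apply_moves --moves '[[[0, 0, -0.1, 0, 0, 0, -1], [0, 0, -0.2, 0, 0, 0, -1], [0, 0, -0.2, 0, 0, 0, -1]]]'

```text
clock: 9.4
tool_pos: [541.3, 121.8, 284.2]
tcp_rot: [3.134, 0.208, 0.006]
ft_force: [-1.0, -0.5, 6.2]
finger_gap: 12.6
grip_force: 61.6
```

Request:
apply_moves --moves '[[[0, 0, -0.1, 0, 0, 0, -1], [0, 0, -0.2, 0, 0, 0, -1], [0, 0, -0.2, 0, 0, 0, -1]]]'

```text
clock: 9.7
tool_pos: [541.6, 121.7, 284.4]
tcp_rot: [3.097, 0.52, 0.008]
ft_force: [0.0, -1.2, 5.2]
finger_gap: 12.3
grip_force: 61.6
```

Request:
apply_moves --moves '[[[0, 0, 0.15, 0, 0, 0, -1], [0, 0, 0.3, 0, 0, 0, -1], [0, 0, 0.45, 0, 0, 0, -1], [0, 0, 0.5, 0, 0, 0, -1], [0, 0, 0.5, 0, 0, 0, -1]]]'

```text
clock: 10.2
tool_pos: [541.9, 121.7, 284.1]
tcp_rot: [-3.13, 0.265, -0.012]
ft_force: [5.3, -0.5, 1.0]
finger_gap: 12.6
grip_force: 61.0
```

Request:
apply_moves --moves '[[[0, 0, 0.1, 0, 0, 0, -1], [0, 0, 0.15, 0, 0, 0, -1], [0, 0, 0.15, 0, 0, 0, -1]]]'

```text
clock: 10.5
tool_pos: [541.8, 121.8, 283.8]
tcp_rot: [-3.1, 0.499, -0.011]
ft_force: [4.6, 0.3, 0.2]
finger_gap: 12.5
grip_force: 61.0
```

Request:
apply_moves --moves '[[[0, 0, 0.1, 0, 0, 0, -1], [0, 0, 0.15, 0, 0, 0, -1], [0, 0, 0.15, 0, 0, 0, -1]]]'

```text
clock: 10.8
tool_pos: [541.8, 121.7, 283.7]
tcp_rot: [-3.054, 0.729, -0.011]
ft_force: [6.2, -0.3, 0.2]
finger_gap: 12.4
grip_force: 60.9
```

Request:
apply_moves --moves '[[[0, 0, 0.1, 0, 0, 0, -1], [0, 0, 0.15, 0, 0, 0, -1], [0, 0, 0.15, 0, 0, 0, -1]]]'

```text
clock: 11.1
tool_pos: [542.0, 121.5, 283.8]
tcp_rot: [-2.991, 0.955, -0.013]
ft_force: [6.0, -0.7, -0.8]
finger_gap: 12.7
grip_force: 60.8
```

Request:
apply_moves --moves '[[[0, 0, -0.15, 0, 0, 0, -1], [0, 0, -0.3, 0, 0, 0, -1], [0, 0, -0.4, 0, 0, 0, -1], [0, 0, -0.4, 0, 0, 0, -1]]]'

```text
clock: 11.5
tool_pos: [541.8, 121.5, 283.7]
tcp_rot: [-3.123, 0.339, -0.011]
ft_force: [5.3, -1.0, -1.0]
finger_gap: 12.4
grip_force: 60.9
```

```bash
python3 - <<'E'
from h import *
now();print(env.state()['ft_torque'])
a=grab('scene','s4');b=grab('top','t4')
c=lambda f,x,y,w,h:cv2.resize(f[y:y+h,x:x+w],(400,400),interpolation=cv2.INTER_CUBIC)
cv2.imwrite('pics/c6.png',np.hstack([c(a['frame'],200,140,50,50),c(b['frame'],180,160,70,70)])[:,:,::-1])
E
```

```text
t 11.5 tcp [541.8 121.5 283.7] h -0.216 z [ 0.007 -0.001 -1.   ] F [ 5.3 -1.  -1. ] gap 12.4 grip 60.9 tips 173.4
[-0.21759114 -1.09137684  0.0128317 ]
```

View pics/c6.png

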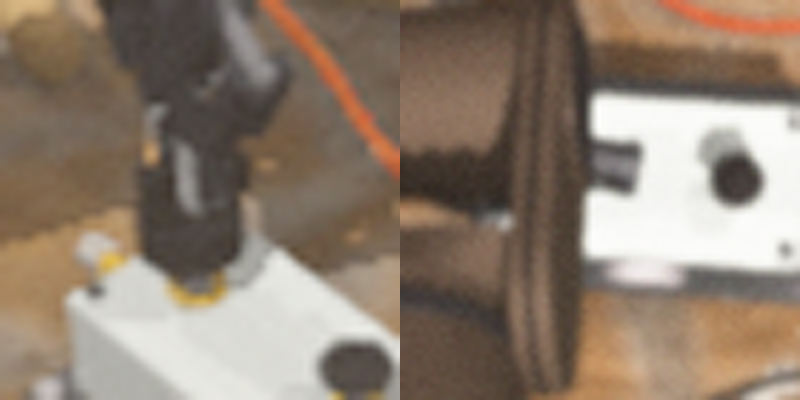

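The crop shows the knob's skirt sitting over the shaft. The vertical load has dropped to about zero while a side force remains, which suggests the bore has started onto the D. I'll push down gently.

Request:
apply_moves --moves '[[[0, 0, 0, 0.1, 0, 0.1, -1], [0, 0, 0, 0.1, 0, 0.3, -1], [0, 0, 0, 0.1, 0, 0.4, -1], [0, 0, 0, 0.1, 0, 0.4, -1]]]'

```text
clock: 12.0
tool_pos: [542.5, 121.5, 279.6]
tcp_rot: [-3.123, 0.343, -0.008]
ft_force: [5.8, -1.0, 1.0]
finger_gap: 12.9
grip_force: 61.1
```

Request:
apply_moves --moves '[[[0, 0, 0, 0.15, 0, 0.2, -1], [0, 0, 0, 0.15, 0, 0.4, -1], [0, 0, 0, 0.15, 0, 0.5, -1], [0, 0, 0, 0.15, 0, 0.5, -1]]]'

```text
clock: 12.4
tool_pos: [543.4, 121.3, 274.0]
tcp_rot: [-3.123, 0.343, -0.003]
ft_force: [4.6, -0.8, 0.5]
finger_gap: 12.5
grip_force: 61.1
```

Request:
apply_moves --moves '[[[0, 0, 0, 0.1, 0, 0.2, -1], [0, 0, 0, 0.1, 0, 0.4, -1], [0, 0, 0, 0.1, 0, 0.5, -1], [0, 0, 0, 0.1, 0, 0.5, -1]]]'

```text
clock: 12.8
tool_pos: [544.0, 121.2, 269.3]
tcp_rot: [3.123, -0.343, -0.0]
ft_force: [2.4, -1.0, 5.1]
finger_gap: 12.5
grip_force: 61.6
```

Request:
apply_moves --moves '[[[0, 0, 0, 0, 0, 0.2, -1], [0, 0, 0, 0, 0, 0.3, -1], [0, 0, 0, 0, 0, 0.3, -1]]]'

```text
clock: 13.1
tool_pos: [544.1, 121.2, 266.7]
tcp_rot: [3.123, -0.343, -0.0]
ft_force: [1.6, -1.0, 6.5]
finger_gap: 12.4
grip_force: 61.8
```

Request:
apply_moves --moves '[[[0, 0, 0, 0, 0, 0.2, -1], [0, 0, 0, 0, 0, 0.4, -1], [0, 0, 0, 0, 0, 0.4, -1], [0, 0, 0, 0, 0, 0.4, -1]]]'

```text
clock: 13.5
tool_pos: [544.6, 121.3, 265.8]
tcp_rot: [3.122, -0.343, -0.001]
ft_force: [-3.5, -1.1, 19.5]
finger_gap: 12.5
grip_force: 63.6
```

```bash
python3 - <<'E'
from h import *
now();print(env.state()['ft_torque'])
a=grab('scene','s5')
c=lambda f,x,y,w,h:cv2.resize(f[y:y+h,x:x+w],(600,600),interpolation=cv2.INTER_CUBIC)
cv2.imwrite('pics/c7.png',c(a['frame'],190,130,75,75)[:,:,::-1])
E
```

```text
t 13.5 tcp [544.6 121.3 265.8] h -0.219 z [-0.001 -0.    -1.   ] F [-3.5 -1.1 19.5] gap 12.5 grip 63.6 tips 173.4
[-0.25512229  0.84311409 -0.01388359]
```

View pics/c7.png

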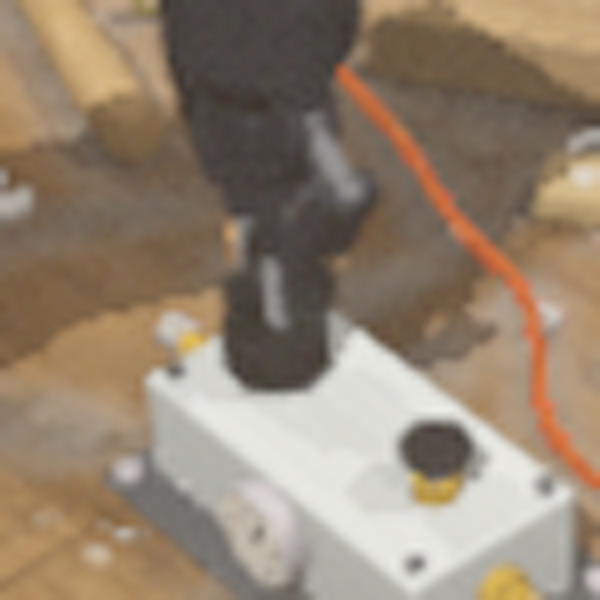

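The picture shows the knob down close to the block top and the plunger head up. TCP height 265.8 and 19.5 N match the shaft's stop. I'll hold briefly, then hand in.

Request:
apply_moves --moves '[[[0, 0, 0, 0, 0, 0, -1], [0, 0, 0, 0, 0, 0, -1], [0, 0, 0, 0, 0, 0, -1]]]'

```text
clock: 13.85
tool_pos: [544.6, 121.3, 265.8]
tcp_rot: [3.122, -0.343, -0.001]
ft_force: [-3.9, -1.8, 19.3]
finger_gap: 12.7
grip_force: 63.6
```

```bash
python3 -c "
from h import *
now();print(env.job_done())"
```

```text
t 13.85 tcp [544.6 121.3 265.8] h -0.219 z [-0.001 -0.    -1.   ] F [-3.9 -1.8 19.3] gap 12.7 grip 63.6 tips 173.4
the job is handed in; nothing more can be done
None
```

I vented the plunger (about 18 N at its stop), pushed the knob onto the D-shaft and pressed it to the stop, and handed the job in at 13.85 s with the gripper still pressing at about 19 N; no verdict was returned.

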